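# Seat the sprocket carrier in a motorbike's rear hub

## Task

Fit the rear sprocket carrier to the wheel lying on the wood blocks: set it lugs down over the hub's centre sleeve and turn it under light pressure until its four lugs drop into the slots between the rubber dampers, then press it down fully home and let go. Feel for the slots and never force it or lean hard on it, and leave the other tools and parts on the bench where they are.

Things in the scene. Friction and masses are not known exactly. Their poses are not given: they have to be found in the camera images.
- carrier: rear sprocket (36 teeth, 152 mm across) bolted on its aluminium carrier, 0.6 to 0.8 kg, lying on the bench on its four lugs. Origin on its axis, level with the lug tips (its lowest point); z up the axis. Heights: lugs 0-18 mm, plate and sprocket 18-32, round bearing housing 32-58. A bore 33.6 mm across runs up its middle, open below. It looks the same every quarter turn
- housing_top (a point): top centre of the carrier's bearing housing, which is to be gripped: round, 54 mm across, 26 mm high above the sprocket. Axes as the carrier's. Four sprocket nuts, 15 mm across and 8 mm high, stand on the sprocket 52 mm from the axis on the diagonals (45 degrees from x and y); fingers that close along x or y pass between them
- lug (a point): middle of the tip of one lug, 48 mm out along the carrier's x; the others are at its +y, -x and -y. Each lug is 24 mm long radially (36 to 60 mm from the axis), 18 mm across and 18 mm high; its lowest 3 mm taper to 15 mm across
- hub_seat (a point): on the hub's axis, level with its flat upper face (rim and rubber dampers), 125 mm above the bench; z up. Four slots at right angles lie between the dampers, 22 mm across, 31 to 65 mm from the axis. Where they point is NOT MEASURED (this point's x and y do not tell it). Lug tips resting on the dampers, the carrier's origin is level with this point; fully home it is 18 mm below
- sleeve_top (a point): top centre of the sleeve that rises 31 mm from the middle of the hub's face: 31 mm across and straight for 26 mm, then tapering to 23 mm at the top. It enters the carrier's bore (1.3 mm play all round) before the lugs reach the face
- slot_rubber (a point): on the hub's axis, 10 mm below the face: level of the rubber in the slots. With the lugs in line within about 2 degrees the carrier drops freely until the lug tips meet it. It then yields 8 mm, until the plate lies on the hub's face, under about 12 N in all (the carrier's weight, 6 to 8 N, counts but is not enough), and does not spring back
- wheel_rest: four wood blocks (45 mm high) and the 17 inch spoked wheel without tyre that lies on them, drum side down; fixed in place. Rim 462 mm across, its top 99 mm above the bench; spokes lower than the hub's face. The wheel only swivels on the blocks, stiffly (about 0.7 N m, so that a heavy hand on the carrier turns the wheel along); its turn is not measured. Origin on the bench under the hub; its yaw is the blocks', not the wheel's
- front_sprocket: bystander: small dark steel 14-tooth front sprocket, 62 mm across, 7 mm thick, lying flat; origin at the centre of its underside
- spanner: bystander: open-ended steel spanner 200 mm long lying flat; origin under its middle, x along it
- hammer: bystander: hammer lying on its side, handle to its -x; origin under its middle
- screwdriver: bystander: screwdriver lying flat, handle to its -x; origin under its middle
- grease_tin: bystander: round grease tin, 84 mm across, 75 mm tall, standing; origin at the centre of its foot
- axle: bystander: wheel axle, a steel rod 12 mm thick and 250 mm long with a head and a nut, lying flat along its x; origin under its middle
Not all that is in view belongs to the job. Leave any red look-alike of the carrier alone.

How it is judged (in metres and radians):
On the way, in this order (a step that is already met when the one before it is completed fails the run):
1. the carrier is lifted clear of the bench, lugs down (height (world z) of carrier above 0.04 m and angle between carrier's own z axis and vertical below 0.35 rad), for 0.1 s.
2. the lugs have dropped at least 6 mm into the slots (z of carrier in the frame of hub_seat below -0.006 m and horizontal distance between carrier and hub_seat below 0.004 m), for 0.1 s.
At the end, for the whole second after the job is handed in: The carrier sits level (within 0.04 rad) and at rest in the hub, on its axis within 4 mm, all four lugs in the slots and pressed fully home: the plate's underside within 2 mm of the hub's face (z of carrier in the frame of hub_seat below -0.016 m and horizontal distance between carrier and hub_seat below 0.004 m and angle between carrier's own z axis and vertical below 0.04 rad and linear speed of carrier below 0.02 m/s and angular speed of carrier below 0.1 rad/s); the robot touches nothing.
It fails at once if the carrier is forced: more than 60 N between it and the wheel (contact force between carrier and wheel_rest above 60 N).
It fails at once if a bystander is shifted by more than 30 mm or the tin knocked over (distance of any of front_sprocket, spanner, hammer, screwdriver, grease_tin, axle from where it was at the start of the episode above 0.03 m or angle between grease_tin's own z axis and vertical above 0.5 rad).
It also fails if it takes over 64 s, if anything falls off the work surface, if the arm or the gripper's body presses on something with over 40 N, if the wrist force passes 120 N, or if a joint passes its speed limit or range.

## Robot

A 6-joint arm with a two-finger parallel gripper is mounted at the origin on the work surface. World frame = base frame: x ahead of the robot, y to its left, z up, the work surface at z = 0. Lengths are in mm, angles in rad, forces in N, time in s.
With the tool pointing down it reaches from about 350 to 775 mm from the base axis. Payload 7.3 kg.
Tool frame: the origin (TCP) lies at the very end of the fingers, on their centre line; the grasp point (between the pads) lies 19 mm behind it; z points along the fingers, y is the line along which they close (so a half turn about z gives the same grasp; the last joint's range is limited). The gripper opens to 92 mm and grips with 3 to 60 N. Pads are 19 mm wide; open, the fingers measure 130 mm over their backs; the gripper's body (75 mm by 190 mm) begins 47 mm behind the grasp point.
Start: joints at [1.002, 0.342, 1.524, -0, 1.275, -0.146], TCP at [215.404, 478.796, 226.741] pointing down, gripper open.
Joint ranges: [-2.53, 2.53], [-0.77, 2.02], [0.04, 2.7], [-1, 4.14], [0.28, 2.66], [-3.11, 3.11]. Speed limits (rad/s): [2.57, 2.57, 3.14, 3.14, 3.14, 3.14].

## Interface

Orientations are given as a unit quaternion [w, x, y, z].
In Python, from station import ctrl, viewer gives the robot as it stands. The module is installed in compiled form; this text tells all that it offers.
- The arm moves only by the shell command python3 -m creep 'ROWS' [FORCE]. ROWS is JSON, a list that holds one entry, the list of rows, each a list of 5 numbers: the shift along the world's x, y, z in mm, then the turn about the world's z in rad, then the finger opening in mm, from 0 to 91.8. In form: [[[tx, ty, tz, twist, jaw], ...]]. A call has 1 to 20 rows; each row shifts and turns the commanded pose from where the row before left it; what a row does not reach is not made up. A row lasts 1/10 s, in which the tool goes at most 50 mm and 8.59 degrees, less where a joint would pass 70% of its speed; a pose out of reach is approached as far as the arm can. A call with a gripper value outside its range is refused whole. The fingers move at their own pace and stop on an object; FORCE is the grip in N (left out, the last holds). Time passes only in rows, so rows that do not move let the fingers close. It gives the time, the measured TCP pose, the force, the opening and the grip force at its end, in the units of the state.
- ctrl.get_state(): the state, without advancing time (a new reading comes with each control period).
- viewer.capture(name): name is "side" or "top"; returns (picture, depth): 400x640x3 uint8, red, green, blue; 400x640 float32, mm along the optical axis (not along the pixel's ray), 0 where there is no reading.
- viewer.calibration(name): a dict with "intrinsics" (3x3 intrinsics, pixels), "k1" (the pictures are not rectified: a ray, as slopes to the right and down, at radius r is drawn at 1 + k1 r^2 times it, then the intrinsics apply), "origin" and "orientation" of the camera in the world. Camera axes: x right, y down, z forward; pixel columns grow to the right and rows downward; lengths in mm; the calibration is good to about 2 mm. A picture is of the moment at which its call begins. calibration takes no time and is no camera call.
- ctrl.hand_in(): hands the job in; it is judged then, once.
The state is a dict: "t": time; "joint_pos": joint angles; "dq": joint speeds; "joint_efforts": joint torques, N m; "position": TCP position; "tcp_rot": TCP orientation; "force": force on the tool from outside, world axes, zero at the start; "ft_torque": the same for the moment, N m; "grip_width": finger opening in mm; "grip_force": force on a finger pad.
Only numpy, scipy, OpenCV 4.12 (cv2) and the standard library are available. Lean on these libraries where they do the work, as an engineer would, in place of code of your own. Each camera call takes 0.05 s, during which the arm holds its last target. There are 200 camera calls.

## Working session

There is one attempt and no reset: what is moved stays moved. The work goes in short steps, Python scripts to look and compute and a shell command to move; the robot and the scene stay as the last step left them, time stands still between calls to the robot, and variables do not carry over. Pictures are saved under pics/ and viewed, at most 10 in all, crops included, and the job is handed in when it is done.

```bash
mkdir -p pics
cat > h.py <<'E'
import numpy as np, cv2
from scipy.spatial.transform import Rotation as R
from station import ctrl, viewer
def cal(n):
    c=viewer.calibration(n); q=np.array(c["orientation"],float)
    M=R.from_quat(np.r_[q[1:],q[0]]).as_matrix() if q.size==4 else q
    return np.array(c["intrinsics"]),c["k1"],np.array(c["origin"],float),M
def slopes(n,px):
    K,k1,o,M=cal(n); px=np.atleast_2d(np.asarray(px,float))
    d=np.c_[(px[:,0]-K[0,2])/K[0,0],(px[:,1]-K[1,2])/K[1,1]]
    u=d.copy()
    for _ in range(20): u=d/(1+k1*(u**2).sum(1,keepdims=True))
    return np.c_[u,np.ones(len(u))],o,M
def onplane(n,px,z):
    s,o,M=slopes(n,px); r=s@M.T
    return o+r*((z-o[2])/r[:,2])[:,None]
def cloud(n,dep):
    h,w=dep.shape; g=np.stack(np.meshgrid(np.arange(w),np.arange(h)),-1).reshape(-1,2)
    s,o,M=slopes(n,g); return ((s*dep.reshape(-1,1))@M.T+o).reshape(h,w,3)
def save(f,im): cv2.imwrite(f,im[...,::-1])
E
python3 - <<'E'
from h import *
for n in("top","side"):
    im,d=viewer.capture(n); save(f"pics/{n}0.png",im); np.savez(n+"0",im=im,d=d)
    print(n,viewer.calibration(n))
s=ctrl.get_state();print(s["t"],s["position"],s["tcp_rot"],s["force"])
E
```

```text
top {'intrinsics': array([[406.77961289,   0.        , 317.94637858],
       [  0.        , 406.77961289, 195.4057993 ],
       [  0.        ,   0.        ,   1.        ]]), 'k1': 0.028995550467634985, 'origin': array([ 439.3119175 ,  -49.06049033, 1413.82785386]), 'orientation': array([-0.01203175,  0.71323476, -0.70021834,  0.02908094])}
side {'intrinsics': array([[389.57085067,   0.        , 321.84583584],
       [  0.        , 389.57085067, 197.45146826],
       [  0.        ,   0.        ,   1.        ]]), 'k1': 0.017189981221246823, 'origin': array([  252.05458298, -1172.8779196 ,   925.26677356]), 'orientation': array([-0.45936153,  0.8805072 , -0.09905637,  0.06230491])}
0.1 [215.19517529 478.48017897 226.1269636 ] [-2.34673703e-04  2.09810323e-01  9.77741870e-01 -6.38788383e-04] [0.01149068 0.14135501 0.20124592]
```

View pics/top0.png

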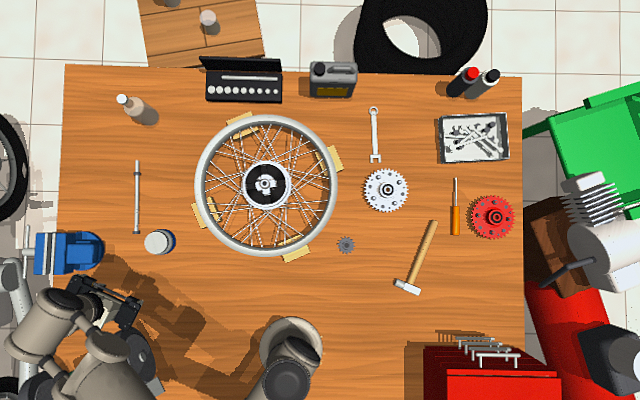

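View pics/side0.png

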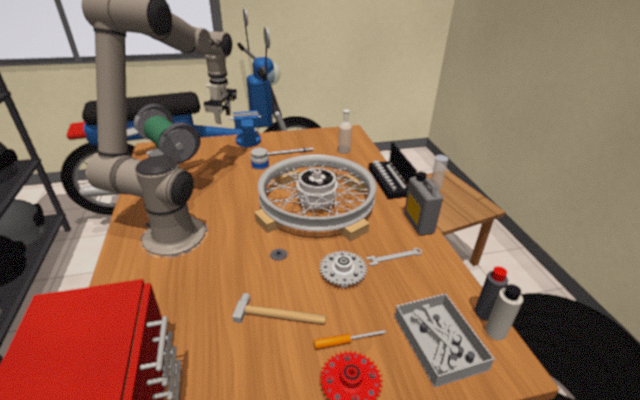

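The two images show two candidates for the carrier. The silver sprocket is at top (386,190) / side (343,268), and the red one is at top (491,216) / side (351,378). The silver one fits (aluminium carrier, and red look-alikes are excluded). The hub is at top (265,184). I'll confirm with one enlarged crop.

Run:
```python
from h import *
z=np.load("top0.npz");im,d=z["im"],z["d"]
a=im[160:220,356:416];b=im[154:214,235:295]
c=np.hstack([cv2.resize(x,(400,400),interpolation=cv2.INTER_CUBIC) for x in(a,b)])
save("pics/crop0.png",c)
P=cloud("top",d)
for (u,v) in((386,190),(265,184),(372,190),(275,184)):
    print(u,v,P[v,u])
x=P[160:220,356:416].reshape(-1,3)
for lo,hi in((24,45),(50,64)):
    m=x[(x[:,2]>lo)&(x[:,2]<hi)];print(lo,len(m),m.mean(0),(m.min(0)+m.max(0))/2,np.ptp(m,0))
x=P[140:230,220:310].reshape(-1,3)
for lo,hi in((117,133),(148,164)):
    m=x[(x[:,2]>lo)&(x[:,2]<hi)];print(lo,len(m),m.mean(0),(m.min(0)+m.max(0))/2,np.ptp(m,0),np.median(m[:,2]))
```

```text
386 190 [ 5.45456572e+02 -3.20164373e+02 -2.97599799e-01]
265 184 [544.67626869  85.15515113 160.03890765]
372 190 [ 541.9263787  -265.64118221   34.39398627]
275 184 [549.91237077  58.94826439 105.36955442]
24 1187 [ 542.25621413 -312.24284934   33.07190785] [ 543.24612297 -314.13910275   34.82005163] [151.23060326 152.18080693  20.31660723]
50 200 [ 543.15688428 -312.24829655   58.62172506] [ 542.87610228 -311.89713902   57.25387674] [51.25118712 54.96834763 13.4648784 ]
117 1297 [547.3549943   89.06007392 125.2053638 ] [547.86743751  89.06927627 124.79882789] [140.56627961 140.20259047  15.56823627] 125.43813518239494
148 77 [546.95582135  89.2752899  155.9795262 ] [547.07197325  90.49257368 155.88295524] [28.25274274 27.79826612 13.42128404] 156.10937782782548
```

View pics/crop0.png

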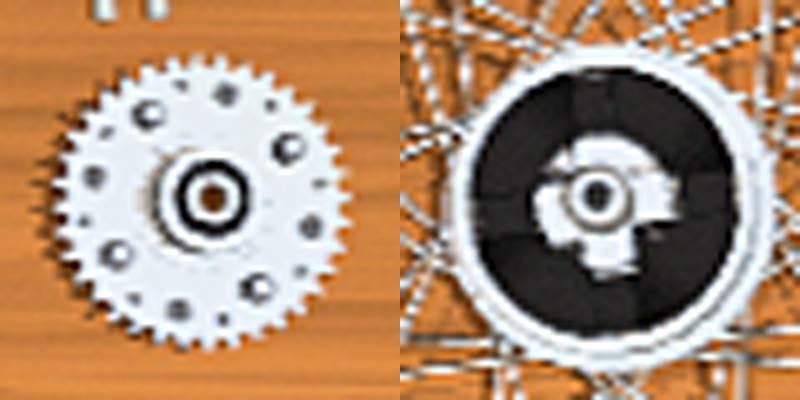

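The left crop shows the silver carrier, centre about (203,201), with nuts at (148,115), (288,148), (258,287) and (117,254). That confirms it. The right crop shows the hub and its dark damper ring, centre about (603,205), with faintly lighter bands that are probably slots. Next I'll work out the yaw of each.

Run:
```python
from h import *
z=np.load("top0.npz");im,d=z["im"],z["d"]
n=np.array([(148,115),(288,148),(258,287),(117,254)])/6.667-0.5+[356,160]
p=onplane("top",n,40)[:,:2];c=p.mean(0);r=p-c
print("nuts c",c,np.hypot(*r.T),np.degrees(np.arctan2(r[:,1],r[:,0]))%90)
P=cloud("top",d)
g=im.astype(float).mean(2)
# polar profile of hub, plane 125 for grey; depth via cloud
C=np.array([547.6,89.1])
Mg=np.stack(np.meshgrid(np.arange(235,295),np.arange(154,214)),-1).reshape(-1,2)
q=onplane("top",Mg,120)[:,:2]-C
rr=np.hypot(*q.T);a=np.degrees(np.arctan2(q[:,1],q[:,0]))%360
gv=g[Mg[:,1],Mg[:,0]];zv=P[Mg[:,1],Mg[:,0],2]
m=(rr>38)&(rr<57)
for k in range(0,360,10):
    s=m&(a>=k)&(a<k+10);print(k,s.sum(),gv[s].mean().round(1),zv[s].mean().round(1),end=" | ")
f=np.exp(4j*np.radians(a[m]));
for v in(gv[m],zv[m]):
    w=v-np.median(v);w=np.clip(w,-15,15);F=(w*f).mean();print("\nphase",np.degrees(np.angle(F))/4,abs(F))
crop=im[154:214,235:295].astype(float);crop=np.clip(crop*4,0,255).astype(np.uint8)
save("pics/hubE.png",cv2.resize(crop,(600,600),interpolation=cv2.INTER_CUBIC))
s=ctrl.get_state();t=R.from_quat(np.r_[s["tcp_rot"][1:],s["tcp_rot"][0]]).as_matrix();print(t.round(3))
```

```text
nuts c [ 543.67757406 -312.12971231] [51.87084044 51.6008796  51.92728118 51.73493498] [33.18521031 32.74725569 33.33262235 32.6860714 ]
0 16 38.9 115.7 | 10 16 34.2 115.3 | 20 15 24.4 124.8 | 30 14 31.7 125.7 | 40 17 37.3 125.8 | 50 15 39.1 124.9 | 60 15 39.2 125.9 | 70 15 39.6 126.2 | 80 14 34.0 117.8 | 90 18 38.9 116.8 | 100 15 37.0 113.6 | 110 16 20.9 125.5 | 120 16 29.6 124.9 | 130 17 36.5 125.6 | 140 16 38.8 126.0 | 150 17 39.5 126.5 | 160 16 39.4 207.6 | 170 14 35.2 117.4 | 180 17 37.4 116.3 | 190 16 35.2 117.8 | 200 16 20.8 125.8 | 210 16 27.4 125.7 | 220 15 35.5 126.6 | 230 16 39.4 125.3 | 240 15 39.8 125.9 | 250 16 39.2 126.4 | 260 15 37.1 121.0 | 270 16 38.9 115.3 | 280 15 34.5 115.0 | 290 15 21.4 123.7 | 300 16 28.1 125.3 | 310 17 35.4 126.3 | 320 16 38.7 125.7 | 330 15 38.5 126.0 | 340 16 38.9 126.7 | 350 15 34.7 122.2 | 
phase -18.143918427553544 2.8111599022319713

phase -36.74373690347477 2.5567154117470294
[[-0.912  0.41  -0.001]
 [ 0.41   0.912 -0.001]
 [ 0.    -0.001 -1.   ]]
```

View pics/hubE.png

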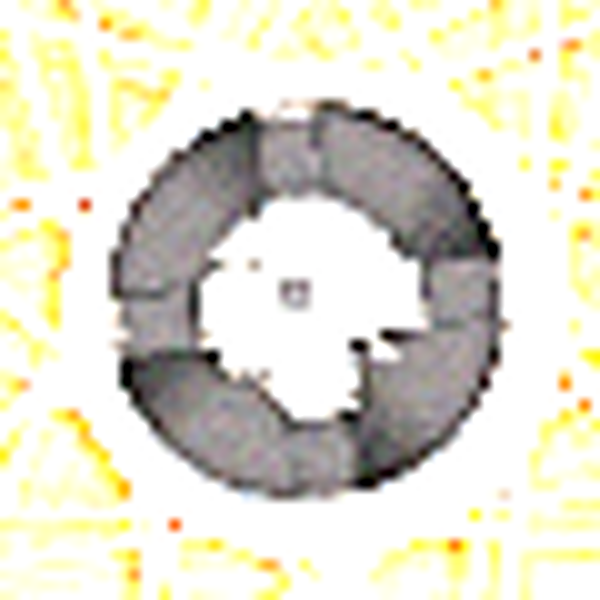

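The slots are clear in the enhanced crop: top (288,155), right (462,292), bottom (325,450) and left (158,322). Their depth is about 10 mm and they lie at about 8.3° mod 90. The carrier axes are at -12° mod 90 with centre (543.3, -312.1), and the nut radius of 51.8 mm matches the 52 mm given. The hub centre is (547.5, 89.2). I'll move above the carrier, turning +12.2° so the fingers close along its y.

```bash
python3 -m creep '[[[16.4,-39.5,0,0.0107,91.8],[16.4,-39.5,0,0.0107,91.8],[16.4,-39.5,0,0.0107,91.8],[16.4,-39.5,0,0.0107,91.8],[16.4,-39.5,0,0.0107,91.8],[16.4,-39.5,0,0.0107,91.8],[16.4,-39.5,0,0.0107,91.8],[16.4,-39.5,0,0.0107,91.8],[16.4,-39.5,0,0.0107,91.8],[16.4,-39.5,0,0.0107,91.8],[16.4,-39.5,0,0.0107,91.8],[16.4,-39.5,0,0.0107,91.8],[16.4,-39.5,0,0.0107,91.8],[16.4,-39.5,0,0.0107,91.8],[16.4,-39.5,0,0.0107,91.8],[16.4,-39.5,0,0.0107,91.8],[16.4,-39.5,0,0.0107,91.8],[16.4,-39.5,0,0.0107,91.8],[16.4,-39.5,0,0.0107,91.8],[16.4,-39.5,0,0.0107,91.8]]]'
python3 -m creep '[[[0,0,-40,0,91.8],[0,0,-40,0,91.8],[0,0,0,0,91.8],[0,0,0,0,91.8]]]'
cat >> h.py <<'E'
def st():
    s=ctrl.get_state();t=R.from_quat(np.r_[s["tcp_rot"][1:],s["tcp_rot"][0]]).as_matrix()
    print("t",round(s["t"],2),"pos",np.round(s["position"],1),"yaw_y",round(np.degrees(np.arctan2(t[1,1],t[0,1])),2),"tilt",t[:2,2].round(4),"F",np.round(s["force"],2),"M",np.round(s["ft_torque"],2),"w",round(s["grip_width"],1),"g",round(s["grip_force"],1),"j",np.round(s["joint_pos"],2))
E
python3 -c "
from h import *
st()"
```

```text
t: 2.1
position: [543.6, -312.8, 226.2]
tcp_rot: [-0.0, 0.104, 0.995, 0.0]
force: [0.7, 0.6, 0.5]
grip_width: 92.0
grip_force: 0.0
t: 2.5
position: [543.3, -311.1, 146.8]
tcp_rot: [-0.001, 0.104, 0.995, 0.0]
force: [-0.3, -1.4, 0.6]
grip_width: 92.0
grip_force: 0.0
t 2.5 pos [ 543.3 -311.1  146.8] yaw_y 78.04 tilt [-0.0012  0.001 ] F [-0.32 -1.36  0.61] M [0.   0.04 0.03] w 92.0 g 0.0 j [-0.64  0.59  1.34  0.    1.21 -2.  ]
```

```bash
python3 -m creep '[[[0,-1,-30,0,91.8],[0,0,-30,0,91.8],[0,0,-25,0,91.8],[0,0,-15,0,91.8],[0,0,-7,0,91.8],[0,0,-3.5,0,91.8],[0,0,0,0,91.8],[0,0,0,0,91.8]]]'
python3 - <<'E'
from h import *
st()
im,d=viewer.capture("side"); c=im[215:315,270:420]; save("pics/grip1.png",cv2.resize(c,(750,500),interpolation=cv2.INTER_CUBIC))
E
```

```text
t: 3.3
position: [544.2, -312.7, 37.8]
tcp_rot: [0.001, 0.104, 0.995, -0.001]
force: [0.3, 0.9, 0.3]
grip_width: 92.1
grip_force: 0.0
t 3.3 pos [ 544.2 -312.7   37.8] yaw_y 78.04 tilt [ 0.002  -0.0014] F [0.31 0.87 0.31] M [-0.06 -0.04 -0.01] w 92.1 g 0.0 j [-0.64  0.72  1.44  0.    0.98 -2.01]
```

View pics/grip1.png

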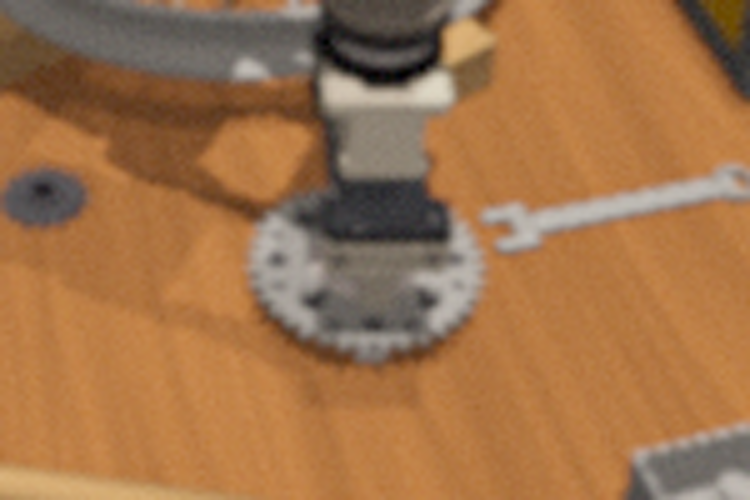

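The near finger sits centred between the nuts, over the sprocket at crop (372,290), with nothing else nearby. I'll lower 2 mm, close and lift.

```bash
python3 -m creep '[[[0,0,-2.5,0,91.8],[0,0,0,0,70],[0,0,0,0,58],[0,0,0,0,48],[0,0,0,0,48],[0,0,0,0,48],[0,0,0,0,48],[0,0,0,0,48],[0,0,0,0,48]]]' 45
python3 -c "
from h import *
st()"
```

```text
t: 4.25
position: [543.4, -312.7, 33.8]
tcp_rot: [0.0, 0.104, 0.995, -0.0]
force: [-1.8, -3.4, -0.6]
grip_width: 52.7
grip_force: 45.0
t 4.25 pos [ 543.4 -312.7   33.8] yaw_y 78.04 tilt [ 0.0002 -0.0006] F [-1.84 -3.44 -0.64] M [-0.6   0.1   0.06] w 52.7 g 45.0 j [-0.64  0.72  1.45 -0.    0.97 -2.01]
```

```bash
python3 -m creep '[[[0,0,3,0,48],[0,0,6,0,48],[0,0,10,0,48],[0,0,15,0,48],[0,0,20,0,48],[0,0,22,0,48],[0,0,22,0,48],[0,0,22,0,48],[0,0,22,0,48],[0,0,18,0,48],[0,0,12,0,48],[0,0,6,0,48],[0,0,2,0,48],[0,0,0,0,48],[0,0,0,0,48],[0,0,0,0,48]]]'
python3 - <<'E'
from h import *
st()
im,d=viewer.capture("top"); P=cloud("top",d).reshape(-1,3)
s=ctrl.get_state();p=s["position"];zc=p[2]-34
m=P[(np.hypot(P[:,0]-p[0],P[:,1]-p[1])<90)&(abs(P[:,2]-(zc+32))<8)]
print(zc,len(m),np.median(m[:,2]),(m.min(0)+m.max(0))/2,np.ptp(m,0))
im,d=viewer.capture("side"); save("pics/lift.png",im[120:320,220:460].repeat(3,0).repeat(3,1))
E
```

```text
t: 5.85
position: [543.1, -312.0, 212.8]
tcp_rot: [-0.001, 0.104, 0.995, 0.0]
force: [-0.0, -0.6, -6.8]
grip_width: 52.5
grip_force: 45.0
t 5.85 pos [ 543.1 -312.   212.8] yaw_y 78.04 tilt [-0.0013  0.0011] F [-0.03 -0.61 -6.76] M [0.02 0.01 0.01] w 52.5 g 45.0 j [-0.64  0.54  1.24  0.    1.36 -2.01]
178.93252821898346 437 211.78371737788711 [ 542.60466744 -304.85095146  211.09035174] [149.92633395 132.86178999  15.13572952]
```

View pics/lift.png

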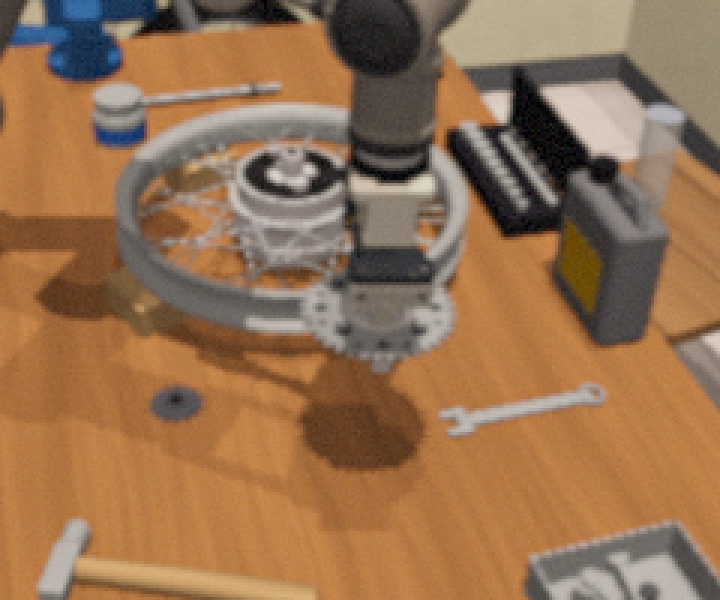

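The carrier is held level with its lugs down, at crop (380,320), and weighs 6.8 N. I'll carry it over the hub and turn +20.3° on the way.

```bash
python3 -m creep '[[[0,5,0,0.0197,48],[0,12,0,0.0197,48],[0,20,0,0.0197,48],[0,27,0,0.0197,48],[1,30,0,0.0197,48],[1,30,0,0.0197,48],[1,30,0,0.0197,48],[1,30,0,0.0197,48],[0.3,30,0,0.0197,48],[0,30,0,0.0197,48],[0,30,0,0.0197,48],[0,30,0,0.0197,48],[0,30,0,0.0197,48],[0,25,0,0.0197,48],[0,20,0,0.0197,48],[0,12,0,0.0197,48],[0,7,0,0.0197,48],[0,3,0,0.0197,48],[0,0,0,0,48],[0,0,0,0,48]]]'
python3 -m creep '[[[0,0,0,0,48],[0,0,0,0,48],[0,0,0,0,48]]]'
python3 - <<'E'
from h import *
st(); p=ctrl.get_state()["position"];zc=p[2]-33.8
for n in("top","side"):
    im,d=viewer.capture(n); np.savez(n+"1",im=im,d=d); P=cloud(n,d).reshape(-1,3)
    m=P[(np.hypot(P[:,0]-p[0],P[:,1]-p[1])<90)&(abs(P[:,2]-(zc+32))<5)]
    (cx,cy),r=cv2.minEnclosingCircle(m[:,:2].astype(np.float32)); print(n,zc,len(m),np.median(m[:,2]),cx,cy,r)
    if n=="side": save("pics/hub1.png",cv2.resize(im[100:260,240:400],(600,600),interpolation=cv2.INTER_CUBIC))
E
```

```text
t: 7.95
position: [547.7, 88.1, 213.7]
tcp_rot: [-0.0, -0.072, 0.997, -0.0]
force: [-0.0, -0.2, -7.7]
grip_width: 52.6
grip_force: 45.0
t: 8.25
position: [547.8, 88.4, 213.7]
tcp_rot: [-0.0, -0.073, 0.997, 0.0]
force: [0.9, -0.8, -6.9]
grip_width: 52.3
grip_force: 45.0
t 8.25 pos [547.8  88.4 213.7] yaw_y 98.32 tilt [-0.0001  0.    ] F [ 0.94 -0.82 -6.87] M [ 0.01 -0.01 -0.04] w 52.3 g 45.0 j [ 0.02  0.41  1.46  0.    1.27 -1.69]
top 179.90395795080087 297 212.28815250195612 518.0189208984375 84.69819641113281 67.84945678710938
side 179.90395795080087 411 210.90007766984968 546.5390625 88.55462646484375 78.9185791015625
```

View pics/hub1.png

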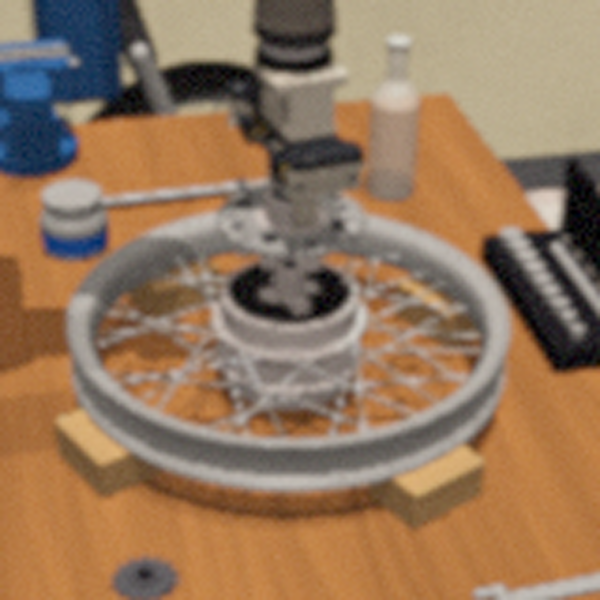

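The carrier hangs over the hub and looks centred, with the sprocket at crop (290,220) and the hub at (290,300). I'll lower onto the sleeve taper and watch the force.

```bash
python3 -m creep '[[[0,0.8,-8,0,48],[0,0,-10,0,48],[0,0,-4,0,48],[0,0,-2,0,48],[0,0,-2,0,48],[0,0,-2,0,48],[0,0,-1,0,48],[0,0,0,0,48],[0,0,0,0,48]]]'
python3 -c "
from h import *
st()"
```

```text
t: 9.25
position: [547.8, 89.6, 184.9]
tcp_rot: [0.0, -0.073, 0.997, 0.0]
force: [-0.5, 0.4, -6.9]
grip_width: 52.2
grip_force: 45.0
t 9.25 pos [547.8  89.6 184.9] yaw_y 98.35 tilt [0.0003 0.0001] F [-0.51  0.44 -6.88] M [ 0.08 -0.   -0.02] w 52.2 g 45.0 j [ 0.02  0.43  1.51  0.    1.2  -1.69]
```

The bore is over the taper (carrier origin about 151) with no extra force. I'll continue down to just above the face.

```bash
python3 -m creep '[[[0,0,-3,0,48],[0,0,-3,0,48],[0,0,-3,0,48],[0,0,-3,0,48],[0,0,-3,0,48],[0,0,-2,0,48],[0,0,-2,0,48],[0,0,0,0,48],[0,0,0,0,48]]]'
python3 -c "
from h import *
st()"
```

```text
t: 10.15
position: [547.7, 89.5, 165.7]
tcp_rot: [-0.0, -0.073, 0.997, 0.0]
force: [-0.5, 0.2, -7.0]
grip_width: 52.2
grip_force: 45.0
t 10.15 pos [547.7  89.5 165.7] yaw_y 98.35 tilt [-0.0002  0.    ] F [-0.51  0.17 -6.96] M [-0.03  0.02 -0.  ] w 52.2 g 45.0 j [ 0.02  0.45  1.53  0.    1.16 -1.69]
```

Still no contact (origin about 132). I'll feel for the face or slots in 1 mm steps.

```bash
for i in 1 2 3; do :; done; python3 -m creep '[[[0,0,-2,0,48],[0,0,-2,0,48],[0,0,-1,0,48],[0,0,-1,0,48],[0,0,-0.5,0,48],[0,0,-0.5,0,48],[0,0,0,0,48],[0,0,0,0,48]]]'
python3 -c "
from h import *
st()"
python3 -m creep '[[[0,0,-0.5,0,48],[0,0,-0.5,0,48],[0,0,-0.5,0,48],[0,0,-0.5,0,48],[0,0,0,0,48],[0,0,0,0,48]]]'
python3 -c "
from h import *
st()"
```

```text
t: 10.95
position: [547.7, 89.5, 158.7]
tcp_rot: [-0.0, -0.073, 0.997, -0.0]
force: [0.2, -1.8, -6.9]
grip_width: 52.7
grip_force: 45.0
t 10.95 pos [547.7  89.5 158.7] yaw_y 98.36 tilt [-0.     -0.0001] F [ 0.22 -1.79 -6.88] M [-0.34  0.08  0.01] w 52.7 g 45.0 j [ 0.02  0.46  1.54 -0.    1.14 -1.69]
t: 11.55
position: [547.7, 89.5, 156.7]
tcp_rot: [-0.0, -0.073, 0.997, -0.0]
force: [-1.9, -3.3, -5.9]
grip_width: 52.2
grip_force: 45.0
t 11.55 pos [547.7  89.5 156.7] yaw_y 98.36 tilt [-0.0001 -0.0001] F [-1.93 -3.25 -5.86] M [-0.51  0.15 -0.03] w 52.2 g 45.0 j [ 0.02  0.46  1.54 -0.    1.14 -1.69]
```

The lugs are already about 2 mm below face level, with a small side push of (-1.9,-3.3) N. I'll give way slightly to that and go on lightly.

```bash
python3 -m creep '[[[-0.3,-0.5,0,0,48],[0,0,-0.5,0,48],[0,0,-0.5,0,48],[0,0,-0.5,0,48],[0,0,-0.5,0,48],[0,0,0,0,48],[0,0,0,0,48]]]'
python3 -c "
from h import *
st()"
```

```text
t: 12.25
position: [547.3, 89.2, 154.7]
tcp_rot: [-0.0, -0.073, 0.997, 0.0]
force: [-1.0, 0.1, -6.6]
grip_width: 52.4
grip_force: 45.0
t 12.25 pos [547.3  89.2 154.7] yaw_y 98.35 tilt [-0.0002  0.0002] F [-1.03  0.09 -6.62] M [ 0.08  0.05 -0.01] w 52.4 g 45.0 j [ 0.02  0.46  1.55  0.    1.13 -1.69]
```

Free again at about 4 mm in. The lugs are in line, so I'll keep going until they meet the rubber (expected TCP about 149).

```bash
python3 -m creep '[[[0,0,-0.5,0,48],[0,0,-0.5,0,48],[0,0,-0.5,0,48],[0,0,-0.5,0,48],[0,0,-0.5,0,48],[0,0,-0.5,0,48],[0,0,0,0,48],[0,0,0,0,48]]]'
python3 -c "
from h import *
st()"
python3 -m creep '[[[0,0,-0.5,0,48],[0,0,-0.5,0,48],[0,0,-0.5,0,48],[0,0,-0.5,0,48],[0,0,0,0,48],[0,0,0,0,48]]]'
python3 -c "
from h import *
st()"
```

```text
t: 13.05
position: [547.4, 89.1, 151.7]
tcp_rot: [-0.0, -0.073, 0.997, 0.0]
force: [1.0, -0.4, -6.6]
grip_width: 52.3
grip_force: 45.0
t 13.05 pos [547.4  89.1 151.7] yaw_y 98.35 tilt [-0.      0.0001] F [ 0.98 -0.4  -6.59] M [ 0.04  0.02 -0.03] w 52.3 g 45.0 j [ 0.02  0.46  1.55  0.    1.13 -1.69]
t: 13.65
position: [547.4, 89.1, 149.7]
tcp_rot: [-0.0, -0.073, 0.997, 0.0]
force: [0.5, -0.5, -6.7]
grip_width: 52.4
grip_force: 45.0
t 13.65 pos [547.4  89.1 149.7] yaw_y 98.35 tilt [-0.      0.0001] F [ 0.48 -0.46 -6.72] M [0.05 0.03 0.01] w 52.4 g 45.0 j [ 0.02  0.47  1.55  0.    1.12 -1.69]
```

```bash
python3 -m creep '[[[0,0,-0.5,0,48],[0,0,-0.5,0,48],[0,0,-0.5,0,48],[0,0,-0.5,0,48],[0,0,-0.5,0,48],[0,0,-0.5,0,48],[0,0,0,0,48],[0,0,0,0,48]]]'
python3 -c "
from h import *
st()"
python3 -m creep '[[[0,0,-0.5,0,48],[0,0,-0.5,0,48],[0,0,-0.5,0,48],[0,0,-0.5,0,48],[0,0,0,0,48],[0,0,0,0,48]]]'
python3 -c "
from h import *
st()"
```

```text
t: 14.45
position: [547.5, 89.1, 147.0]
tcp_rot: [0.0, -0.073, 0.997, 0.0]
force: [-3.4, -0.7, 4.2]
grip_width: 52.1
grip_force: 45.0
t 14.45 pos [547.5  89.1 147. ] yaw_y 98.35 tilt [0.0005 0.0001] F [-3.35 -0.66  4.15] M [-0.08  0.59  0.01] w 52.1 g 45.0 j [ 0.02  0.47  1.56  0.    1.11 -1.69]
t: 15.05
position: [547.5, 89.1, 144.6]
tcp_rot: [0.0, -0.073, 0.997, 0.0]
force: [-2.4, 0.5, 3.4]
grip_width: 52.2
grip_force: 45.0
t 15.05 pos [547.5  89.1 144.6] yaw_y 98.35 tilt [0.0001 0.0001] F [-2.4   0.47  3.43] M [-0.07  0.43  0.  ] w 52.2 g 45.0 j [ 0.02  0.47  1.56  0.    1.11 -1.69]
```

The rubber met at about 148 and is yielding under about 11 N in total, as described. There are about 4 mm left.

```bash
python3 -m creep '[[[0,0,-0.5,0,48],[0,0,-0.5,0,48],[0,0,-0.5,0,48],[0,0,-0.5,0,48],[0,0,-0.5,0,48],[0,0,0,0,48],[0,0,0,0,48]]]'
python3 -c "
from h import *
st()"
python3 -m creep '[[[0,0,-0.4,0,48],[0,0,-0.4,0,48],[0,0,0,0,48]]]'
python3 -c "
from h import *
st()"
```

```text
t: 15.75
position: [547.5, 89.1, 142.2]
tcp_rot: [0.0, -0.073, 0.997, 0.0]
force: [-1.9, 0.5, 3.9]
grip_width: 52.7
grip_force: 45.0
t 15.75 pos [547.5  89.1 142.2] yaw_y 98.35 tilt [0.0001 0.0001] F [-1.88  0.47  3.92] M [0.   0.3  0.04] w 52.7 g 45.0 j [ 0.02  0.48  1.56  0.    1.1  -1.69]
t: 16.05
position: [547.5, 89.1, 141.4]
tcp_rot: [0.0, -0.073, 0.997, 0.0]
force: [-2.1, 0.1, 4.2]
grip_width: 52.5
grip_force: 45.0
t 16.05 pos [547.5  89.1 141.4] yaw_y 98.36 tilt [0.0001 0.0001] F [-2.05  0.07  4.19] M [-0.07  0.31 -0.02] w 52.5 g 45.0 j [ 0.02  0.48  1.56  0.    1.1  -1.69]
```

```bash
python3 -m creep '[[[0,0,-0.3,0,48],[0,0,-0.3,0,48],[0,0,0,0,48]]]'
python3 -m creep '[[[0,0,-0.3,0,48],[0,0,-0.3,0,48],[0,0,0,0,48]]]'
```

```text
t: 16.35
position: [547.5, 89.1, 140.8]
tcp_rot: [0.0, -0.073, 0.997, 0.0]
force: [-1.7, 1.4, 3.9]
grip_width: 52.3
grip_force: 45.0
t: 16.65
position: [547.5, 89.1, 140.7]
tcp_rot: [0.0, -0.073, 0.997, 0.0]
force: [-3.8, -0.2, 7.7]
grip_width: 52.1
grip_force: 45.0
```

The tool stalls at 140.7 with the force rising, which is where home was expected (140.8). I'll give one small extra press, then release.

```bash
python3 -m creep '[[[0,0,-0.4,0,48],[0,0,0,0,48]]]'
python3 -m creep '[[[0,0,0.8,0,48],[0,0,0,0,56],[0,0,0,0,70],[0,0,0,0,85],[0,0,0,0,91.8],[0,0,0,0,91.8],[0,0,0,0,91.8],[0,0,0,0,91.8]]]'
```

```text
t: 16.85
position: [547.5, 89.1, 140.7]
tcp_rot: [0.0, -0.073, 0.997, 0.0]
force: [-3.9, -0.4, 10.1]
grip_width: 52.3
grip_force: 45.0
t: 17.65
position: [547.4, 89.1, 140.6]
tcp_rot: [-0.0, -0.073, 0.997, 0.0]
force: [-0.5, 0.2, -1.2]
grip_width: 91.4
grip_force: 0.0
```

Now I'll retreat straight up and back towards the robot, then check.

```bash
python3 -m creep '[[[0,0,5,0,91.8],[0,0,15,0,91.8],[0,0,30,0,91.8],[0,0,30,0,91.8],[0,0,30,0,91.8],[0,20,10,0,91.8],[-15,30,0,0,91.8],[-20,35,0,0,91.8],[-20,35,0,0,91.8],[-20,35,0,0,91.8],[-20,35,0,0,91.8],[-20,30,0,0,91.8],[-20,20,0,0,91.8],[-10,10,0,0,91.8],[0,0,0,0,91.8],[0,0,0,0,91.8]]]'
python3 - <<'E'
from h import *
st()
im,d=viewer.capture("top"); P=cloud("top",d)
x=P[130:240,210:320].reshape(-1,3); x=x[np.hypot(x[:,0]-547.5,x[:,1]-89.2)<90]
for lo,hi in((133,145),(160,172)):
    m=x[(x[:,2]>lo)&(x[:,2]<hi)];print(lo,len(m),np.median(m[:,2]),(m.min(0)+m.max(0))/2,np.ptp(m,0))
m=x[(x[:,2]>133)&(x[:,2]<145)];A=np.c_[m[:,:2]-[547.5,89.2],np.ones(len(m))];print("plane",np.linalg.lstsq(A,m[:,2],rcond=None)[0])
save("pics/end.png",cv2.resize(im[100:260,180:420],(780,520),interpolation=cv2.INTER_CUBIC))
E
```

```text
t: 19.25
position: [403.0, 338.5, 260.9]
tcp_rot: [0.0, -0.073, 0.997, -0.0]
force: [-0.9, -0.0, -0.0]
grip_width: 91.9
grip_force: 0.0
t 19.25 pos [403.  338.5 260.9] yaw_y 98.36 tilt [ 0.0007 -0.0002] F [-0.86 -0.03 -0.01] M [0.05 0.04 0.02] w 91.9 g 0.0 j [ 0.55  0.32  1.46 -0.    1.36 -1.16]
133 1292 139.83553074579095 [548.05137764  90.44100755 139.05159392] [147.69891702 150.12708167  11.86958695]
160 214 165.672762912022 [547.25915624  90.87519561 165.68219017] [49.86410026 49.54404337 11.12111941]
plane [-1.92615593e-03 -5.84710957e-04  1.39721234e+02]
```

View pics/end.png

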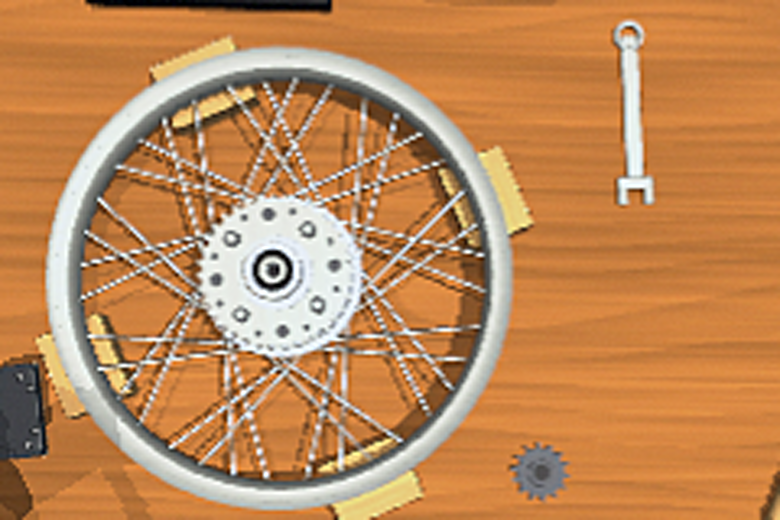

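The picture shows the carrier seated on the hub at (273,270) and level. The sprocket top reads about 139.7 mm and the housing top 165.7 mm, against 139 and 165 when home. The gripper is clear and the spanner and front sprocket haven't moved.

```bash
python3 -c "
from station import ctrl
print(ctrl.hand_in())"
```

```text
the job is handed in; nothing more can be done
None
```

The sprocket carrier is fitted: all four lugs dropped into the slots, it was pressed fully home with about 17 N at most, then released, and the job was handed in at about 19 s; the hand-in returned no verdict.

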